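Stow an eyepiece in its slide-lid case

TASK

Put the spare microscope eyepiece away in its wooden case: slide the flush lid all the way open by pressing gently on it (it has no handle and floats on soft foam, so never push hard), stand the eyepiece upright on the floor of the well without dropping it, and slide the lid fully shut again. Leave the oil bottle, the glass dish and the jar where they are.

Things in the scene. Friction and masses are not known exactly. Their poses are not given: they have to be found in the camera images.
- case: Pale wooden optics case fixed to the bench, 285 long (its x axis) x 148 wide (y) x 69 mm high; origin at the centre of its underside, z up. Walls 11 to 12 mm thick (rim top z = 69) surround a recess 262 x 126 mm: its -x half is the open well, its +x half a closed dark wood deck (top z = 51). A flush lid slides in it along x.
- well (a point): Centre of the well's flat floor, at x = -66, y = 0, z = 6 mm of the case, axes as the case. The well measures 127 along x by 126 mm along y and is open above when the lid is over the deck.
- rim (a point): Middle of the case at the height of the rim top (0, 0, 69 mm), axes as the case. The flat pale plywood lid, 134 (x) x 122 (y) x 5 mm, no handle, has its top 2 to 9 mm below this height: it differs each time and is not measured, so find it by touch. It floats on foam that gives about 6 N per mm, for about 4 mm, then it is hard.
- lid (a joint): Lid travel in m along the case's +x: 0 = fully shut (lid centre at case x = -64 mm, over the well), 0.125 = fully open (x = +61, over the deck). Starts at 0 to 0.02, stays where left. Takes about 6 N along x to slide; fingertip friction is roughly 0.8 to 1.2, so a press of about 12 N moves it; over 20 N harms the foam.
- eyepiece: Microscope eyepiece standing upright on the bench, 42 mm tall, 60 to 110 g: bright steel barrel 30 mm in diameter from z = 0 to 20, black head 37 mm in diameter from z = 20 to 42 with a lens on top. Origin at the centre of its underside, z up along its axis.
- oil_bottle: Bystander: small amber bottle with a black cap, 32 mm in diameter, 62 mm tall; origin at the centre of its underside.
- dish: Bystander: flat closed glass dish, 60 mm in diameter, 15 mm tall; origin at the centre of its underside.
- jar: Bystander: clear jar with a white lid, 48 mm in diameter, 55 mm tall; origin at the centre of its underside.
Not all that is in view belongs to the job. What is shaped like the eyepiece but green or pink is not meant.

How it is judged:
On the way, in this order (a step that is already met when the one before it is completed fails the run):
1. the lid is slid all the way open (at least 115 of its 125 mm) (value of joint lid above 0.115 m), for 0.2 s.
2. the eyepiece stands upright on the floor of the well, let go (x of eyepiece in the frame of case between -0.125 and -0.01 m and y of eyepiece in the frame of case between -0.05 and 0.05 m and z of eyepiece in the frame of case below 0.01 m and angle between eyepiece's own z axis and vertical below 0.15 rad and contact force between the fingers and eyepiece below 0.1 N), for 0.2 s.
At the end, for the whole second after the job is handed in: The lid is shut to within 5 mm, and under it the eyepiece stands upright (within 0.15 rad) and still on the floor of the well (value of joint lid below 0.005 m and x of eyepiece in the frame of case between -0.125 and -0.01 m and y of eyepiece in the frame of case between -0.05 and 0.05 m and z of eyepiece in the frame of case below 0.01 m and angle between eyepiece's own z axis and vertical below 0.15 rad and linear speed of eyepiece below 0.02 m/s); the robot touches nothing.
It fails at once if the lid is pressed with more than 22 N (contact force between any of the fingers, the arm and lid above 22 N).
It fails at once if the eyepiece is dropped into the case (linear speed of eyepiece above 0.6 m/s and contact force between the fingers and eyepiece below 0.1 N and z of eyepiece in the frame of case below 0.12 m and horizontal distance between eyepiece and case below 0.15 m).
It fails at once if the oil bottle, the dish or the jar is moved by more than 20 mm (distance of any of oil_bottle, dish, jar from where it was at the start of the episode above 0.02 m).
It also fails if it takes over 72 s, if anything falls off the work surface, if the arm or the gripper's body presses on something with over 40 N, if the wrist force passes 120 N, or if a joint passes its speed limit or range.

ROBOT

A 6-joint arm with a two-finger parallel gripper is mounted at the origin on the work surface. World frame = base frame: x ahead of the robot, y to its left, z up, the work surface at z = 0. Lengths are in m, angles in rad, forces in N, time in s.
With the tool pointing down it reaches from about 0.25 to 0.725 m from the base axis. Payload 4 kg.
Tool frame: the origin (TCP) lies midway between the tips of the shut fingers; the grasp point (between the pads) lies 19 mm behind it; y points along the fingers, x is the direction in which the jaws open and shut, and the axes are right-handed (so a half turn about y gives the same grasp; the last joint's range is limited). The gripper opens to 85 mm and grips with 20 to 120 N. Pads are 22 mm wide; open, the fingers measure 114 mm over their backs; the gripper's body (76 mm by 85 mm) begins 54 mm behind the grasp point. The pads swing forward as they close: fully open they stand 13 mm farther back than shut.
Start: joints at [1.283, 0.241, 0.005, 1.335, 0, 1.571], TCP at [0.142, 0.479, 0.211] pointing down, gripper open.
Joint ranges: [-2.72, 2.72], [-1.05, 1.87], [-1.09, 1.28], [-1.99, 2.15], [-1.42, 1.44], [-3.14, 3.14]. Speed limits (rad/s): [2.79, 2.79, 3.14, 3.14, 3.14, 3.14].

INTERFACE

Orientations are given as a unit quaternion [x, y, z, w].
In Python, from workcell import bot gives the robot as it stands. The module is installed in compiled form; this text tells all that it offers.
- The arm moves only by the shell command python3 -m inch 'ROWS'. ROWS is text: rows parted by semicolons, each of 7 numbers parted by spaces: the turn, a rotation vector about the tool's x, y, z in degrees, then the shift along the tool's x, y, z in mm, then the closure, from 0 (fully open) to 1 (shut). In form: ax ay az dx dy dz fingers; .... A call has 1 to 12 rows; each row shifts and turns the commanded pose from where the row before left it, along the tool's axes as they then stand; what a row does not reach is not made up. A row lasts 1/8 s, in which the tool goes at most 62.5 mm and 10.7 degrees, less where a joint would pass 70% of its speed; a pose out of reach is approached as far as the arm can. A call with a gripper value outside its range is refused whole. The fingers move at their own pace and stop on an object; the grip force is fixed at half the most. Time passes only in rows, so rows that do not move let the fingers close. It gives the time, the measured TCP pose, the force and the opening at its end, in the units of the state.
- bot.get_obs(): the state, without advancing time (a new reading comes with each control period).
- bot.camera(name): name is "scene" or "top" or "wrist"; returns a dict with "color" (400x640x3 uint8, blue, green, red), "fx", "fy", "cx", "cy" (pixels), "extrinsics" (4x4, takes a point from world to camera coordinates). Camera axes: x right, y up, looking along -z (the intrinsics and any distortion apply to the point x, -y, -z); pixel columns grow to the right and rows downward; lengths in m; the calibration is good to about 2 mm. A picture is of the moment at which its call begins. There is no depth.
- bot.job_done(): hands the job in, once; it reports no verdict.
Trained networks look in the newest picture that a camera, given by its name, has taken for a name from the list of things; names that differ only in an ending like _2 or _b are one class to them, and where a whole thing is asked for, a point or a joint stands for the part that bears it (a point fixed in the world has none). Each returns a list of dicts, best first, with "conf" (0 to 1); they miss things now and then, are a little off and sometimes report something else, mostly with a low value. They report only what shows in the picture. A call takes as long as a camera call. They do not tell look-alikes from the thing itself.
- bot.look_for(name, camera): "extent" ([left, top, right, bottom] in pixels, round what is visible of it).
- bot.cut_out(name, camera): "region" (400x640 bool, what is visible of it) and "extent" ([left, top, right, bottom] in pixels, round what is visible of it).
- bot.spot_point(name, camera): "point" ([column, row] in pixels: a listed point, or the origin of a listed thing).
The state is a dict: "clock": time; "joint_pos": joint angles; "joint_vel": joint speeds; "tau": joint torques, N m; "eef_pos": TCP position; "tool_rot": TCP orientation; "ft_force": force on the tool from outside, world axes, zero at the start; "ft_torque": the same for the moment, N m; "grip_width": finger opening in m.
Only numpy, scipy, OpenCV 4.12 (cv2) and the standard library are available. Lean on these libraries where they do the work, as an engineer would, in place of code of your own. Each camera call takes 0.05 s, during which the arm holds its last target.

## Working session

There is one attempt and no reset: what is moved stays moved. The work goes in short steps, Python scripts to look and compute and a shell command to move; the robot and the scene stay as the last step left them, time stands still between calls to the robot, and variables do not carry over. Pictures are saved under pics/ and viewed, and the job is handed in when it is done.

```bash
mkdir -p pics; python3 - <<'E'
from workcell import bot
import cv2
o=bot.get_obs()
print({k:(v if not hasattr(v,'round') else v.round(4) if hasattr(v,'shape') else v) for k,v in o.items()})
for c in ["scene","top","wrist"]:
    d=bot.camera(c); cv2.imwrite(f"pics/a_{c}.png",d["color"]); print(c,d["fx"],d["fy"],d["cx"],d["cy"]); print(d["extrinsics"], d.keys())
    for n in ["case","well","rim","lid","eyepiece","oil_bottle","dish","jar"]:
        print(n,[(round(r["conf"],2),[round(float(x)) for x in r["point"]]) for r in bot.spot_point(n,c)] if n!="lid" else "",[(round(r["conf"],2),[round(float(x)) for x in r["extent"]]) for r in bot.look_for(n,c)])
print(bot.get_obs()["clock"])
E
```

```text
{'clock': 0.0, 'joint_pos': array([1.283 , 0.2414, 0.0037, 1.3352, 0.    , 1.5708]), 'joint_vel': array([-0.0003, -0.0007,  0.0005,  0.0003,  0.0009,  0.001 ]), 'tau': array([-1.40000e-03, -3.72319e+01,  2.52406e+01,  1.69000e-02,
        2.00000e-04,  0.00000e+00]), 'eef_pos': array([0.1417, 0.4788, 0.21  ]), 'tool_rot': array([ 0.567 ,  0.4225, -0.4237, -0.5661]), 'ft_force': array([-0.6285, -0.9706,  0.6027]), 'ft_torque': array([ 0.0658, -0.0093,  0.0142]), 'grip_width': 0.0858060547654616}
scene 491.18514605416476 491.18514605416476 316.96131644545824 202.4784146302229
[[-0.17311399  0.98477538  0.0157799   0.09831528]
 [-0.52156835 -0.10525395  0.84669243  0.24718315]
 [ 0.83546275  0.13834401  0.53184859 -1.51208221]
 [ 0.          0.          0.          1.        ]] dict_keys(['color', 'fx', 'fy', 'cx', 'cy', 'extrinsics'])
case [(0.81, [310, 229])] [(0.77, [255, 168, 350, 278])]
well [] [(0.9, [260, 170, 353, 280])]
rim [(0.73, [308, 204])] [(0.76, [259, 168, 357, 278])]
lid  [(0.86, [281, 172, 344, 214])]
eyepiece [(0.94, [452, 260]), (0.65, [431, 238]), (0.59, [412, 258])
[... 1088 characters left out ...]
2, 165, 214, 182])]
oil_bottle [(0.52, [438, 241])] [(0.62, [435, 233, 452, 245])]
dish [(0.84, [198, 245])] [(0.75, [186, 234, 210, 260])]
jar [(0.56, [433, 174])] [(0.68, [425, 164, 450, 184])]
wrist 339.4579912052988 339.4579912052988 319.32953094575987 198.12042252946404
[[ 2.82991145e-01  9.59122020e-01  9.80820589e-04 -5.00503509e-01]
 [-9.07577092e-01  2.68113146e-01 -3.23139542e-01  4.18604443e-02]
 [-3.10193221e-01  9.05554585e-02  9.46350820e-01 -3.80235665e-01]
 [ 0.00000000e+00  0.00000000e+00  0.00000000e+00  1.00000000e+00]] dict_keys(['color', 'fx', 'fy', 'cx', 'cy', 'extrinsics'])
case [] []
well [] []
rim [] []
lid  []
eyepiece [] []
oil_bottle [] []
dish [] []
jar [] []
2.4
```

View images.

View pics/a_scene.png

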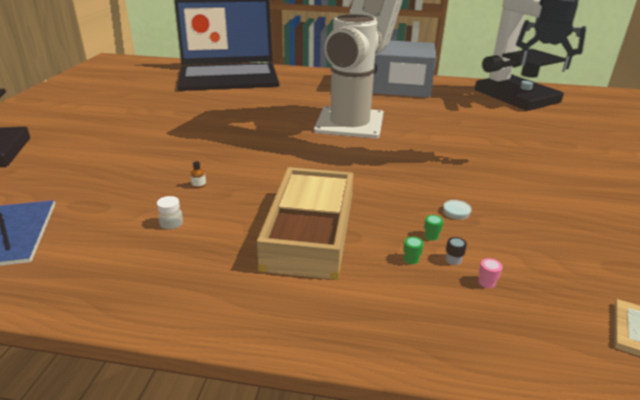

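View pics/a_top.png

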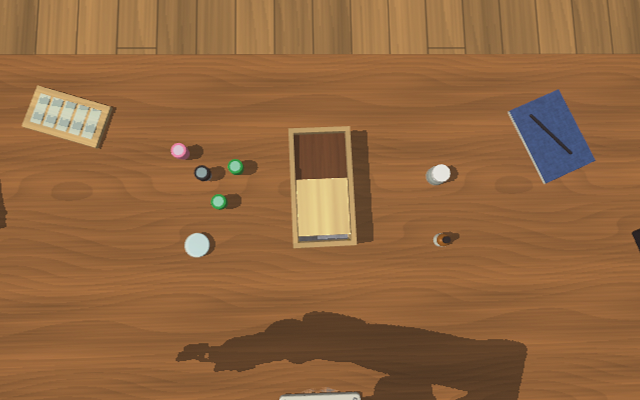

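```bash
python3 -c "
import cv2,numpy as np
a=cv2.imread('pics/a_scene.png')[195:300,390:515]; b=cv2.imread('pics/a_top.png')[130:270,160:270]
a=cv2.resize(a,None,fx=3.3,fy=3.3,interpolation=2);b=cv2.resize(b,None,fx=3.3,fy=3.3,interpolation=2)
h=max(a.shape[0],b.shape[0]);p=lambda i:cv2.copyMakeBorder(i,0,h-i.shape[0],0,0,0)
cv2.imwrite('pics/crop1.png',np.hstack([p(a),p(b)]))"
```

```text
(no output)
```

View pics/crop1.png

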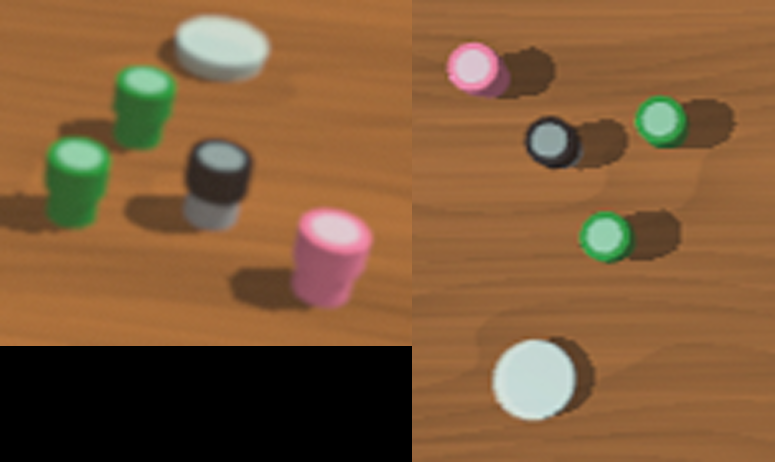

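```bash
python3 -c "
import cv2,numpy as np
a=cv2.imread('pics/a_scene.png')[160:285,245:365]; b=cv2.imread('pics/a_top.png')[115:255,280:370]
a=cv2.resize(a,None,fx=4,fy=4,interpolation=2);b=cv2.resize(b,None,fx=4,fy=4,interpolation=2)
h=600;p=lambda i:cv2.copyMakeBorder(i,0,h-i.shape[0],0,0,0)
cv2.imwrite('pics/crop2.png',np.hstack([p(a)[:, :430],p(b)]))"
```

```text
(no output)
```

View pics/crop2.png

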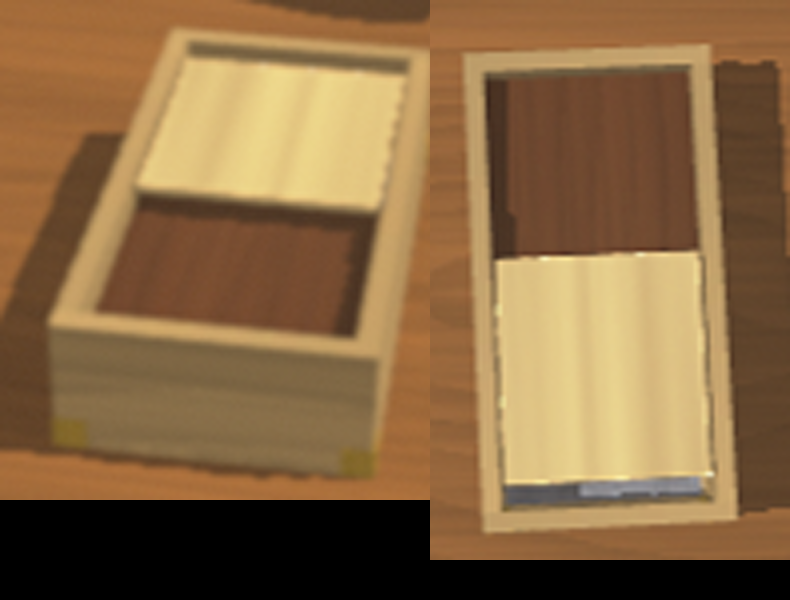

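```bash
cat > h.py <<'E'
import numpy as np
from scipy.spatial.transform import Rotation as R
CAM={'scene':(491.185,316.96,202.48,np.array([[-0.17311399,0.98477538,0.0157799,0.09831528],[-0.52156835,-0.10525395,0.84669243,0.24718315],[0.83546275,0.13834401,0.53184859,-1.51208221]])),
'top':(396.016,319.05,197.65,np.array([[-0.02021516,-0.99902171,0.03933147,0.00174547],[0.99342302,-0.01563616,0.11342931,-0.56504464],[-0.11270335,0.04136578,0.99276726,-0.93758783]]))}
def proj(c,p):
    f,cx,cy,E=CAM[c]; q=E[:,:3]@np.asarray(p,float)+E[:,3]; return np.array([cx+f*q[0]/-q[2],cy-f*q[1]/-q[2]])
def ray(c,uv,z):
    f,cx,cy,E=CAM[c]; d=E[:,:3].T@np.array([(uv[0]-cx)/f,-(uv[1]-cy)/f,-1]); o=-E[:,:3].T@E[:,3]
    return o+d*(z-o[2])/d[2]
E
python3 - <<'E'
from h import *
from scipy.optimize import least_squares
L,W,H=.1425,.074,.069
obs=[('top',(288.5,128),(L,W,H)),('top',(349.75,126),(L,-W,H)),('top',(356.75,245),(-L,-W,H)),('top',(293.5,248),(-L,W,H)),
('scene',(287.75,167.25),(-L,-W,H)),('scene',(257.5,240.5),(L,-W,H)),('scene',(339.5,249.25),(L,W,H)),('scene',(339.5,278.75),(L,W,0)),('scene',(258.75,271.25),(L,-W,0))]
def w(p,q): c,s=np.cos(p[2]),np.sin(p[2]); return np.array([p[0]+c*q[0]-s*q[1],p[1]+s*q[0]+c*q[1],q[2]])
for sel in (obs,obs[:4],obs[4:]):
    r=least_squares(lambda p:np.concatenate([proj(c,w(p,q))-uv for c,uv,q in sel]),[.5,0,0])
    print(r.x, r.fun.round(1))
    print('rim',proj('top',w(r.x,(0,0,H))),proj('scene',w(r.x,(0,0,H))))
print(ray('top',(201.5,172.1),.042),ray('scene',(457.6,242.3),.042),ray('scene',(454.2,260.8),0))
for n,t,s,z in [('oil',(438,241),(198,188),0),('dish',(198,245),(454,211),0),('jar',(433,174),(172,221),0)]: print(n,ray('top',t,z),ray('scene',s,z))
for t in [(219,202),(235.5,167),(178.5,151)]: print('decoy',ray('top',t,.042))
# lid edges in top: near edge, at case y=0 ~ (600..)
p=least_squares(lambda p:np.concatenate([proj(c,w(p,q))-uv for c,uv,q in obs]),[.5,0,0]).x
for uv in [(280+(605-430)/4,115+480/4),(280+(600-430)/4,115+255/4)]:
    P=ray('top',uv,.063); d=P-[p[0],p[1],0]; print('lid edge case x',np.cos(p[2])*d[0]+np.sin(p[2])*d[1])
print('near lid center',w(p,(-.064+.012,0,.069)))
E
```

```text
[ 0.58846191 -0.01220997  0.03663584] [-1.7  0.7 -1.5  0.  -0.5 -0.2 -0.8  0.5 -0.9 -0.6 -0.9  0.5 -0.  -0.3
 -1.6  0.4 -0.3 -0.3]
rim [321.06475491 185.98654598] [309.7370544  202.49646416]
[ 0.58902431 -0.01487429  0.02807643] [-0.1  0.2  0.1  0.   0.1 -0.2 -0.2 -0. ]
rim [322.18562259 185.73472217] [308.37984618 202.5028971 ]
[ 0.58824395 -0.01068397  0.03454032] [-0.1 -0.6 -0.1  0.4  0.7 -0.2 -0.9  0.5  0.4 -0.3]
rim [320.42167894 186.0871776 ] [310.50471672 202.519861  ]
[0.63037139 0.27456878 0.042     ] [0.62956842 0.27915377 0.042     ] [0.63262635 0.27946224 0.        ]
oil [ 0.45357731 -0.30853377  0.        ] [ 0.46941118 -0.30305135  0.        ]
dish [0.45579498 0.29142583 0.        ] [0.45186399 0.28968062 0.        ]
jar [ 0.62534499 -0.30488508  0.        ] [ 0.61098638 -0.30525853  0.        ]
decoy [0.55714963 0.23213884 0.042     ]
decoy [0.64184128 0.19319884 0.042     ]
decoy [0.68292903 0.33034288 0.042     ]
lid edge case x -0.11540544730686694
lid edge case x 0.018068098401677453
near lid center [ 0.5364968  -0.01411461  0.069     ]
```

```bash
cat >> h.py <<'E'
CASE=np.array([.5886,-.0125]);YAW=.033
def c2w(x,y,z): c,s=np.cos(YAW),np.sin(YAW); return np.array([CASE[0]+c*x-s*y,CASE[1]+s*x+c*y,z])
def st():
    from workcell import bot
    o=bot.get_obs(); return o,R.from_quat(o['tool_rot'])
def to(tgt,jawdeg=None):
    """shift in tool axes mm to reach tgt; turn about tool y (deg) to bring jaw axis to world angle jawdeg"""
    o,r=st(); m=r.as_matrix(); 
    print('t',round(o['clock'],2),'pos',(o['eef_pos']*1e3).round(1),'f',o['ft_force'].round(1),'w',round(o['grip_width']*1e3,1),'q',o['joint_pos'].round(2))
    a=np.degrees(np.arctan2(m[1,0],m[0,0])); print('jaw ang',a.round(1)); print('axes x',m[:,0].round(3),'y',m[:,1].round(3),'z',m[:,2].round(3))
    v=(np.asarray(tgt)-o['eef_pos'])*1e3
    print('shift now',(m.T@v).round(1))
    if jawdeg is not None:
        # desired exactly down
        j=np.radians(jawdeg); X=np.array([np.cos(j),np.sin(j),0]);Y=np.array([0,0,-1.]);D=np.stack([X,Y,np.cross(X,Y)],1)
        print('turn rotvec tool deg',np.degrees(R.from_matrix(m.T@D).as_rotvec()).round(2),'shift after turn',(D.T@v).round(1))
E
python3 - <<'E'
from h import *
t=c2w(-.048,0,.10); print(t); to(t,np.degrees(YAW)); to(t,np.degrees(YAW)-180)
to(t,np.degrees(YAW)+90);to(t,np.degrees(YAW)-90)
E
```

```text
[ 0.54062613 -0.01408371  0.1       ]
t 2.4 pos [141.9 479.4 210.9] f [ 0.3  0.  -0.4] w 85.4 q [ 1.28  0.24  0.    1.34 -0.    1.57]
jaw ang 73.5
axes x [ 0.284  0.959 -0.   ] y [ 0. -0. -1.] z [-0.959  0.284 -0.   ]
shift now [-360.1  110.9 -522.4]
turn rotvec tool deg [ 0.   71.62 -0.  ] shift after turn [ 382.2  110.9 -506.4]
t 2.4 pos [141.9 479.4 210.9] f [ 0.3  0.  -0.4] w 85.4 q [ 1.28  0.24  0.    1.34 -0.    1.57]
jaw ang 73.5
axes x [ 0.284  0.959 -0.   ] y [ 0. -0. -1.] z [-0.959  0.284 -0.   ]
shift now [-360.1  110.9 -522.4]
turn rotvec tool deg [  -0.   -108.38   -0.  ] shift after turn [-382.2  110.9  506.4]
t 2.4 pos [141.9 479.4 210.9] f [ 0.3  0.  -0.4] w 85.4 q [ 1.28  0.24  0.    1.34 -0.    1.57]
jaw ang 73.5
axes x [ 0.284  0.959 -0.   ] y [ 0. -0. -1.] z [-0.959  0.284 -0.   ]
shift now [-360.1  110.9 -522.4]
turn rotvec tool deg [  0.   -18.38  -0.  ] shift after turn [-506.4  110.9 -382.2]
t 2.4 pos [141.9 479.4 210.9] f [ 0.3  0.  -0.4] w 85.4 q [ 1.28  0.24  0.    1.34 -0.    1.57]
jaw ang 73.5
axes x [ 0.284  0.959 -0.   ] y [ 0. -0. -1.] z [-0.959  0.284 -0.   ]
shift now [-360.1  110.9 -522.4]
turn rotvec tool deg [  0.   161.62   0.  ] shift after turn [506.4 110.9 382.2]
```

```bash
python3 -m inch '0 10.23 0 0 0 0 1; 0 10.23 0 0 0 0 1; 0 10.23 0 0 0 0 1; 0 10.23 0 0 0 0 1; 0 10.23 0 0 0 0 1; 0 10.23 0 0 0 0 1; 0 10.24 0 0 0 0 1; 0 0 0 34 0 -45 1; 0 0 0 34 0 -45 1; 0 0 0 34 0 -45 1; 0 0 0 34 0 -45 1; 0 0 0 34 0 -45 1'
python3 -m inch '0 0 0 34 8 -45 1; 0 0 0 34 10 -45 1; 0 0 0 34 10 -45 1; 0 0 0 34 10 -45 1; 0 0 0 34 10 -45 1; 0 0 0 34 10 -45 1; 0 0 0 8 20 -11 1; 0 0 0 0 20 0 1; 0 0 0 0 0 0 1'
python3 - <<'E'
from h import *
to(c2w(-.048,0,.08),np.degrees(YAW))
from workcell import bot
import cv2
d=bot.camera("scene"); cv2.imwrite("pics/b.png",np.vstack([cv2.resize(d["color"][120:300,200:420],None,fx=2.5,fy=2.5)]))
E
```

```text
clock: 3.9
eef_pos: [0.3202, 0.2588, 0.2112]
tool_rot: [-0.707, -0.012, 0.012, 0.707]
ft_force: [0.4, 0.4, -0.1]
grip_width: -0.0004
clock: 5.03
eef_pos: [0.5389, -0.014, 0.1111]
tool_rot: [-0.707, -0.01, 0.013, 0.707]
ft_force: [-0.9, 0.2, 1.0]
grip_width: 0.0004
t 5.03 pos [538.9 -14.  111.1] f [-0.9  0.2  1. ] w 0.4 q [-0.03  0.38 -0.06  1.13 -0.    1.51]
jaw ang 1.9
axes x [ 0.999  0.032 -0.004] y [-0.004  0.    -1.   ] z [-0.032  0.999  0.   ]
shift now [ 1.9 31.1 -0.1]
turn rotvec tool deg [-0.01 -0.04 -0.25] shift after turn [ 1.7 31.1 -0.1]
```

View pics/b.png

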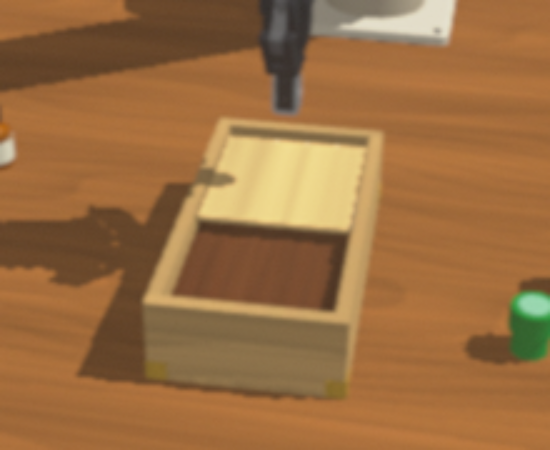

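```bash
python3 -m inch '0 0 0 2 15 0 1; 0 0 0 0 15 0 1; 0 0 0 0 6 0 1; 0 0 0 0 2 0 1; 0 0 0 0 1 0 1; 0 0 0 0 1 0 1; 0 0 0 0 0 0 1'
```

```text
clock: 5.95
eef_pos: [0.5426, -0.0137, 0.0731]
tool_rot: [0.707, 0.012, -0.011, -0.707]
ft_force: [-0.5, 0.5, -0.1]
grip_width: -0.0001
```

```bash
python3 -m inch '0 0 0 0 1 0 1; 0 0 0 0 1 0 1; 0 0 0 0 1 0 1; 0 0 0 0 1 0 1; 0 0 0 0 1 0 1; 0 0 0 0 0 0 1'
```

```text
clock: 6.7
eef_pos: [0.5423, -0.0136, 0.0678]
tool_rot: [-0.707, -0.012, 0.012, 0.707]
ft_force: [0.4, 0.6, 0.2]
grip_width: -0.0005
```

```bash
for i in 1; do python3 -m inch '0 0 0 0 0.5 0 1; 0 0 0 0 0.5 0 1; 0 0 0 0 0.5 0 1; 0 0 0 0 0 0 1'; done
```

```text
clock: 7.2
eef_pos: [0.5424, -0.0136, 0.0664]
tool_rot: [-0.707, -0.012, 0.012, 0.707]
ft_force: [-0.1, -0.6, -0.3]
grip_width: -0.0002
```

```bash
python3 -m inch '0 0 0 0 0.5 0 1; 0 0 0 0 0.5 0 1; 0 0 0 0 0.5 0 1; 0 0 0 0 0 0 1'
```

```text
clock: 7.7
eef_pos: [0.5424, -0.0136, 0.0649]
tool_rot: [-0.707, -0.012, 0.012, 0.707]
ft_force: [0.3, -0.2, 0.1]
grip_width: 0.0001
```

```bash
python3 -m inch '0 0 0 0 0.5 0 1; 0 0 0 0 0.5 0 1; 0 0 0 0 0.5 0 1; 0 0 0 0 0 0 1'
```

```text
clock: 8.2
eef_pos: [0.5424, -0.0136, 0.0633]
tool_rot: [0.707, 0.012, -0.012, -0.707]
ft_force: [-0.0, -0.0, -0.8]
grip_width: 0.0002
```

```bash
python3 -m inch '0 0 0 0 0.5 0 1; 0 0 0 0 0.5 0 1; 0 0 0 0 0.5 0 1; 0 0 0 0 0 0 1'
```

```text
clock: 8.7
eef_pos: [0.5424, -0.0136, 0.0619]
tool_rot: [-0.707, -0.012, 0.012, 0.707]
ft_force: [0.6, -0.4, 0.4]
grip_width: 0.0001
```

```bash
python3 -m inch '0 0 0 0 0.5 0 1; 0 0 0 0 0.5 0 1; 0 0 0 0 0.5 0 1; 0 0 0 0 0 0 1'
```

```text
clock: 9.2
eef_pos: [0.5423, -0.0136, 0.0603]
tool_rot: [0.707, 0.012, -0.012, -0.707]
ft_force: [-1.0, 0.7, -0.1]
grip_width: -0.0002
```

```bash
python3 -m inch '0 0 0 0 0.5 0 1; 0 0 0 0 0.5 0 1; 0 0 0 0 0.5 0 1; 0 0 0 0 0 0 1'
```

```text
clock: 9.7
eef_pos: [0.5424, -0.0136, 0.0589]
tool_rot: [0.707, 0.012, -0.012, -0.707]
ft_force: [0.6, -0.5, 0.1]
grip_width: -0.0
```

```bash
python3 - <<'E'
from workcell import bot
import cv2,numpy as np
a=cv2.resize(bot.camera("scene")["color"][140:290,240:370],None,fx=3,fy=3,interpolation=2)
b=cv2.resize(bot.camera("wrist")["color"],None,fx=.6,fy=.6)
b=cv2.copyMakeBorder(b,0,a.shape[0]-b.shape[0],0,0,0)
cv2.imwrite("pics/c.png",np.hstack([a,b]))
E
```

```text
(no output)
```

View pics/c.png

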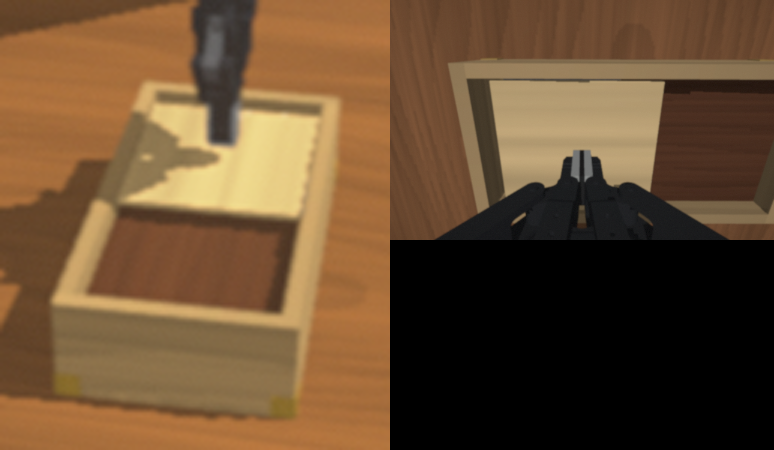

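```bash
python3 -m inch '0 0 0 0 0.5 0 1; 0 0 0 0 0.5 0 1; 0 0 0 0 0 0 1'
```

```text
clock: 10.18
eef_pos: [0.5423, -0.0136, 0.0578]
tool_rot: [-0.707, -0.012, 0.012, 0.707]
ft_force: [-0.4, -0.6, 0.3]
grip_width: 0.0001
```

```bash
python3 -m inch '0 0 0 0 0.5 0 1; 0 0 0 0 0.5 0 1; 0 0 0 0 0 0 1'
```

```text
clock: 10.55
eef_pos: [0.5424, -0.0136, 0.0569]
tool_rot: [-0.707, -0.012, 0.012, 0.707]
ft_force: [-0.9, -0.7, 0.6]
grip_width: 0.0001
```

```bash
python3 -m inch '0 0 0 0 0.5 0 1; 0 0 0 0 0.5 0 1; 0 0 0 0 0 0 1'
```

```text
clock: 10.92
eef_pos: [0.5423, -0.0136, 0.0558]
tool_rot: [-0.707, -0.012, 0.012, 0.707]
ft_force: [0.4, 0.8, -0.7]
grip_width: 0.0003
```

```bash
python3 - <<'E'
from h import *
from scipy.optimize import least_squares
for s,t in [((279.25,207),(347,178)),((339.5,213.25),(296.75,179.5)),((457.6,242.3),(201.5,172.1)),((257.5,240.5),(288.5+61.25,126)),((339.5,249.25),(288.5,128)),((287.75,167.25),(356.75,245))]:
    r=least_squares(lambda p:np.r_[proj('scene',p)-s,proj('top',p)-t],[.6,0,.05]); print(r.x,r.fun.round(1))
for z in (.0558,.069): print(proj('scene',(.5424,-.0136,z)), proj('top',(.5424,-.0136,z)))
print(240+222/3,140+145/3)
E
```

```text
[ 0.60725636 -0.07241759  0.06274634] [-0.9 -0.1 -1.1  0.2]
[0.6054927  0.04834101 0.0621542 ] [-1.2 -0.1 -1.4  0.2]
[0.6304172  0.2773754  0.04211339] [-0.9  0.1 -1.2 -0. ]
[ 0.73267837 -0.08132542  0.06968305] [-0.9 -0.1 -1.3  0.3]
[0.72944371 0.06570566 0.06930213] [-0.8 -0.  -1.2  0.1]
[ 0.44799767 -0.09111035  0.06736465] [-0.7 -0.1 -0.7  0.1]
[313.10429668 196.30578321] [321.80321858 205.90273769]
[313.17776784 190.90305311] [322.06287334 205.38189115]
314.0 188.33333333333334
```

```bash
python3 - <<'E'
from workcell import bot
import cv2,numpy as np
from h import *
a=cv2.resize(bot.camera("scene")["color"][150:230,270:350],None,fx=6,fy=6,interpolation=2)
b=bot.camera("wrist"); cv2.imwrite("pics/d.png",a)
E=b["extrinsics"]; 
o,r=st(); print(o['eef_pos'])
for off in (0,.005,.010,.015,.02):
    q=E[:3,:3]@(o['eef_pos']+[0,0,off])+E[:3,3]; print(off,b['cx']+b['fx']*q[0]/-q[2], b['cy']-b['fy']*q[1]/-q[2])
cv2.imwrite("pics/d2.png",cv2.resize(b["color"][220:400,220:420],None,fx=3,fy=3))
print(proj('scene',o['eef_pos']))
E
```

```text
[ 0.54240787 -0.01361667  0.05591169]
0 320.1152060935942 247.715594537242
0.005 320.1505585942494 252.14220389170993
0.01 320.18786253256286 256.81315953096816
0.015 320.22728407194785 261.7492673529145
0.02 320.2690087918188 266.9737644003884
[313.09642747 196.26146918]
```

View pics/d.png

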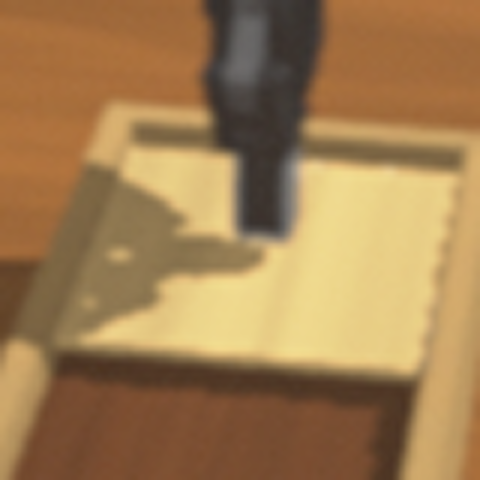

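View pics/d2.png

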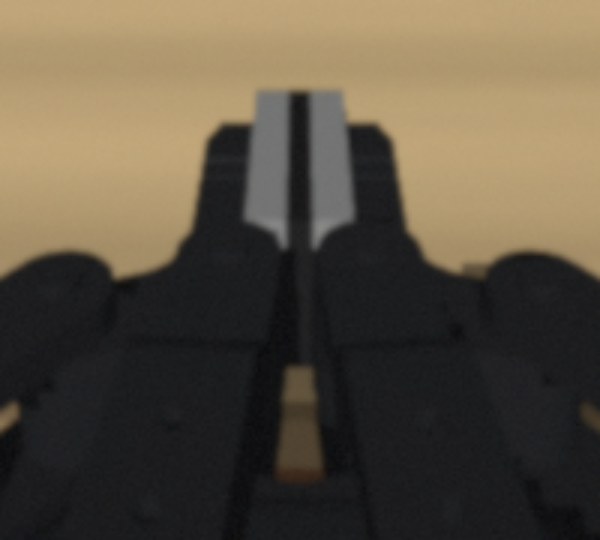

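```bash
python3 -m inch '0 0 0 0 0.5 0 1; 0 0 0 0 0.5 0 1; 0 0 0 0 0.5 0 1; 0 0 0 0 0 0 1'
```

```text
clock: 11.52
eef_pos: [0.5424, -0.0136, 0.0543]
tool_rot: [0.707, 0.012, -0.012, -0.707]
ft_force: [-0.3, -0.3, -0.7]
grip_width: -0.0003
```

```bash
python3 -m inch '0 0 0 0 0.5 0 1; 0 0 0 0 0.5 0 1; 0 0 0 0 0.5 0 1; 0 0 0 0 0 0 1'
```

```text
clock: 12.02
eef_pos: [0.5424, -0.0136, 0.0528]
tool_rot: [0.707, 0.012, -0.012, -0.707]
ft_force: [0.5, -0.5, 0.3]
grip_width: 0.0001
```

```bash
python3 -m inch '0 0 0 0 0.5 0 1; 0 0 0 0 0.5 0 1; 0 0 0 0 0.5 0 1; 0 0 0 0 0 0 1'
```

```text
clock: 12.52
eef_pos: [0.5423, -0.0136, 0.0513]
tool_rot: [-0.707, -0.012, 0.012, 0.707]
ft_force: [0.5, 0.6, -0.3]
grip_width: 0.0001
```

```bash
python3 -m inch '0 0 0 0 0.5 0 1; 0 0 0 0 0.5 0 1; 0 0 0 0 0 0 1'; python3 - <<'E'
from workcell import bot
import cv2,numpy as np
a=cv2.resize(bot.camera("scene")["color"][150:230,270:350],None,fx=6,fy=6,interpolation=2)
cv2.imwrite("pics/e.png",a); print(bot.get_obs()['tau'])
E
```

```text
clock: 12.9
eef_pos: [0.5423, -0.0136, 0.0503]
tool_rot: [-0.707, -0.012, 0.012, 0.707]
ft_force: [0.1, 0.4, -0.6]
grip_width: 0.0001
[ 1.77663469e-04 -4.33837295e+01  2.18015707e+01  7.08600528e-04
  2.30820700e-05  3.25307376e-06]
```

View pics/e.png

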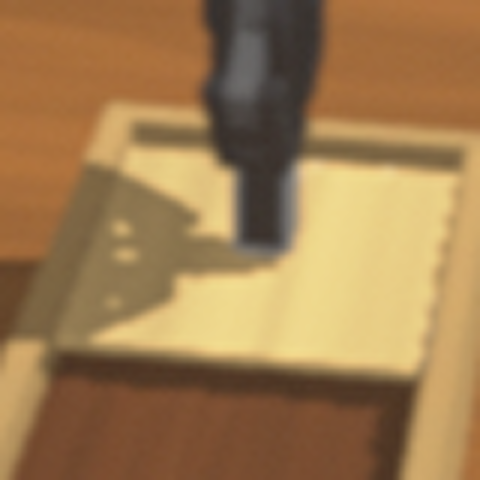

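```bash
python3 -m inch '0 0 0 0 0.5 0 1; 0 0 0 0 0.5 0 1; 0 0 0 0 0.5 0 1; 0 0 0 0 0.5 0 1; 0 0 0 0 0 0 1'; python3 - <<'E'
from workcell import bot
import cv2,numpy as np
d=bot.camera("wrist"); cv2.imwrite("pics/f.png",d["color"]); np.savez('wf.npz',E=d['extrinsics'],k=[d['fx'],d['cx'],d['cy']],p=bot.get_obs()['eef_pos'])
E
```

```text
clock: 13.58
eef_pos: [0.5424, -0.0136, 0.0484]
tool_rot: [0.707, 0.012, -0.012, -0.707]
ft_force: [0.6, 0.4, -0.1]
grip_width: -0.0001
```

View pics/f.png

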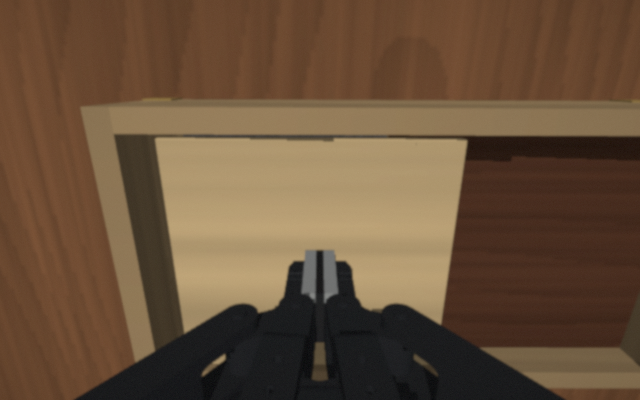

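```bash
python3 - <<'E'
from h import *
from scipy.optimize import least_squares
n=np.load('wf.npz');E=n['E'];f,cx,cy=n['k'];print(n['p'])
C=-E[:3,:3].T@E[:3,3];print('cam',C)
obs=[((83,108),(-.1425,.074,.069)),((115,135),(-.131,.063,.069)),((620,347),(.131,-.063,.069))]
def pr(P,d): q=E[:3,:3]@(P-d)+E[:3,3]; return np.array([cx+f*q[0]/-q[2],cy-f*q[1]/-q[2]])
r=least_squares(lambda d:np.concatenate([pr(c2w(*q),d)-uv for uv,q in obs]),[0,0,0]);print(r.x,r.fun.round(1))
r=least_squares(lambda d:np.r_[pr(c2w(-.131,.063,.069),d)-(115,135),pr(c2w(.131,-.063,.069),d)-(620,347)],[0,0,0]);print(r.x,r.fun.round(1))
# lid height with corrected offset: two far corners, 134 apart
r2=least_squares(lambda p:np.concatenate([pr(c2w(p[0]-.067,.061,p[1]),r.x)-(155,137),pr(c2w(p[0]+.067,.061,p[1]),r.x)-(467,139)]),[-.05,.06]);print(r2.x,r2.fun)
E
```

```text
[ 0.54236442 -0.01363099  0.04835703]
cam [0.53891477 0.06953788 0.2112936 ]
[0.00755655 0.00035966 0.01252921] [ 1.8 -2.   0.7 -3.7 -3.2  7.3]
[ 7.06885585e-03 -9.38667819e-05  1.29408433e-02] [ 2.2 -4.8 -2.7  6.1]
[-0.0431866   0.07791224] [-0.08141297  0.66490141  0.08196402 -1.12757971]
```

```bash
python3 -m inch '0 0 0 0 0.5 0 1; 0 0 0 0 0.5 0 1; 0 0 0 0 0.5 0 1; 0 0 0 0 0 0 1'
```

```text
clock: 14.12
eef_pos: [0.5424, -0.0136, 0.0468]
tool_rot: [0.707, 0.012, -0.012, -0.707]
ft_force: [0.6, -0.1, 0.5]
grip_width: -0.0001
```

```bash
python3 -m inch '0 0 0 0 0.5 0 1; 0 0 0 0 0.5 0 1; 0 0 0 0 0.5 0 1; 0 0 0 0 0 0 1'
```

```text
clock: 14.62
eef_pos: [0.5424, -0.0137, 0.0457]
tool_rot: [0.707, 0.012, -0.012, -0.707]
ft_force: [-1.5, 0.4, 2.4]
grip_width: 0.0003
```

```bash
python3 -m inch '0 0 0 0 0.5 0 1; 0 0 0 0 0.5 0 1; 0 0 0 0 0 0 1'
```

```text
clock: 15.0
eef_pos: [0.5424, -0.0136, 0.045]
tool_rot: [0.707, 0.012, -0.012, -0.707]
ft_force: [-2.2, -0.7, 6.4]
grip_width: -0.0001
```

```bash
python3 -m inch '0 0 0 0 0.5 0 1; 0 0 0 0 0.5 0 1; 0 0 0 0 0.5 0 1; 0 0 0 0 0 0 1'
```

```text
clock: 15.5
eef_pos: [0.5424, -0.0137, 0.0442]
tool_rot: [0.707, 0.012, -0.011, -0.707]
ft_force: [-3.5, 0.8, 10.7]
grip_width: -0.0001
```

```bash
python3 -m inch '0 0 0 0 0.4 0 1; 0 0 0 1 0 0 1; 0 0 0 2 0 0 1; 0 0 0 2 0 0 1; 0 0 0 2 0 0 1; 0 0 0 2 0 0 1'; python3 -c "
from h import *; to(c2w(0,0,0),1.9)"
```

```text
clock: 16.25
eef_pos: [0.5508, -0.0134, 0.0439]
tool_rot: [0.707, 0.011, -0.012, -0.707]
ft_force: [-6.2, -0.3, 12.4]
grip_width: 0.0
t 16.25 pos [550.8 -13.4  43.9] f [-6.2 -0.3 12.4] w 0.0 q [-0.02  0.47 -0.13  0.98 -0.    1.51]
jaw ang 1.9
axes x [ 0.999  0.033 -0.   ] y [-0. -0. -1.] z [-0.033  0.999 -0.   ]
shift now [37.8 43.9 -0.3]
turn rotvec tool deg [ 0.01 -0.01 -0.03] shift after turn [37.8 43.9 -0.3]
```

```bash
python3 -m inch '0 0 0 3 0 0 1; 0 0 0 4 0 0 1; 0 0 0 4 0 0 1; 0 0 0 4 0 0 1; 0 0 0 4 0 0 1; 0 0 0 4 0 0 1; 0 0 0 4 0 0 1'
```

```text
clock: 17.12
eef_pos: [0.5778, -0.0126, 0.044]
tool_rot: [0.707, 0.011, -0.012, -0.707]
ft_force: [-5.4, -0.6, 12.9]
grip_width: -0.0001
```

```bash
python3 -m inch '0 0 0 4 0 0 1; 0 0 0 4 0 0 1; 0 0 0 4 0 0 1; 0 0 0 4 0 0 1; 0 0 0 4 0 0 1; 0 0 0 4 0 0 1; 0 0 0 4 0 0 1; 0 0 0 4 0 0 1'; python3 - <<'E'
from workcell import bot
import cv2
a=cv2.resize(bot.camera("scene")["color"][150:290,240:370],None,fx=4,fy=4,interpolation=2)
cv2.imwrite("pics/g.png",a)
E
```

```text
clock: 18.12
eef_pos: [0.6098, -0.0116, 0.044]
tool_rot: [0.707, 0.011, -0.012, -0.707]
ft_force: [-5.9, -0.8, 11.3]
grip_width: -0.0001
```

View pics/g.png

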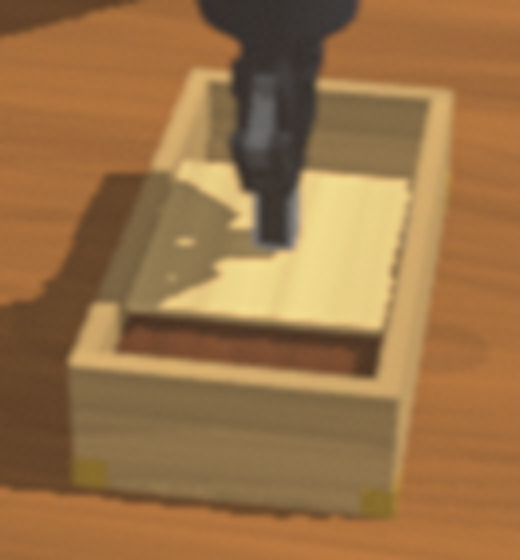

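```bash
python3 -m inch '0 0 0 4 0 0 1; 0 0 0 4 0 0 1; 0 0 0 4 0 0 1; 0 0 0 4 0 0 1; 0 0 0 4 0 0 1; 0 0 0 4 0 0 1; 0 0 0 4 0 0 1; 0 0 0 2 0 0 1; 0 0 0 2 0 0 1'
```

```text
clock: 19.3
eef_pos: [0.6417, -0.0107, 0.0439]
tool_rot: [0.707, 0.011, -0.012, -0.707]
ft_force: [-6.3, 0.4, 9.9]
grip_width: 0.0003
```

```bash
python3 -m inch '0 0 0 2 0.2 0 1; 0 0 0 2 0.1 0 1; 0 0 0 2 0 0 1; 0 0 0 2 0 0 1'
```

```text
clock: 19.8
eef_pos: [0.6498, -0.0104, 0.0438]
tool_rot: [0.707, 0.011, -0.012, -0.707]
ft_force: [-5.3, -1.3, 10.8]
grip_width: 0.0002
```

```bash
python3 -m inch '0 0 0 1 0 0 1; 0 0 0 1 0 0 1'
```

```text
clock: 20.05
eef_pos: [0.6517, -0.0104, 0.0438]
tool_rot: [0.707, 0.011, -0.012, -0.707]
ft_force: [-5.0, -0.3, 11.2]
grip_width: -0.0002
```

```bash
python3 -m inch '0 0 0 1 0 0 1; 0 0 0 1 0 0 1'; python3 - <<'E'
from workcell import bot
import cv2,numpy as np
a=cv2.resize(bot.camera("scene")["color"][160:285,245:365],None,fx=3.3,fy=3.3,interpolation=2)
b=cv2.resize(bot.camera("top")["color"][115:255,280:370],None,fx=4,fy=4,interpolation=2)
h=560;p=lambda i:cv2.copyMakeBorder(i,0,h-i.shape[0],0,0,0)
cv2.imwrite("pics/g2.png",np.hstack([p(a),p(b)]))
E
```

```text
clock: 20.3
eef_pos: [0.653, -0.0103, 0.0436]
tool_rot: [0.707, 0.011, -0.012, -0.707]
ft_force: [-8.2, -0.8, 11.6]
grip_width: 0.0001
```

View pics/g2.png

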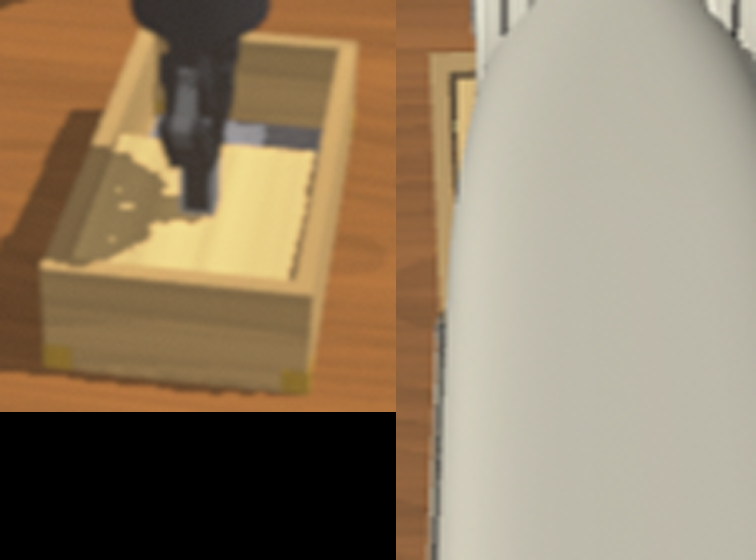

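```bash
python3 -m inch '0 0 0 0 -3 0 1; 0 0 0 0 -10 0 1; 0 0 0 0 -25 0 1; 0 0 0 0 -40 0 1; 0 0 0 0 -10 0 0.2'
python3 - <<'E'
from h import *
print(ray('scene',(305,224.2),.061), ray('scene',(305,224.2),.045))
o,r=st(); p=o['eef_pos']; print(p,o['joint_pos'])
for z in (.12,): to((.630,.277,z),-28)
E
```

```text
clock: 21.02
eef_pos: [0.6567, -0.0099, 0.1336]
tool_rot: [0.707, 0.014, -0.009, -0.707]
ft_force: [0.5, -0.5, 0.0]
grip_width: 0.0169
[ 0.65398353 -0.00895488  0.061     ] [ 0.63128465 -0.01338319  0.045     ]
[ 0.65671015 -0.00988352  0.13364362] [-1.50836403e-02  5.87925764e-01  3.29644259e-01  1.30611681e+00
  7.04106360e-05  1.52263439e+00]
t 21.02 pos [656.7  -9.9 133.6] f [ 0.5 -0.5  0. ] w 16.9 q [-0.02  0.59  0.33  1.31  0.    1.52]
jaw ang 1.9
axes x [0.999 0.033 0.006] y [ 0.006 -0.    -1.   ] z [-0.033  0.999 -0.   ]
shift now [-17.3  13.5 287.6]
turn rotvec tool deg [-0.08 29.9   0.36] shift after turn [-158.3   13.6  240.8]
```

```bash
python3 -m inch '0 10 0 0 0 0 0; 0 10 0 0 0 0 0; 0 9.9 0 0 0 0 0; 0 0 0 -26.4 0 40.1 0; 0 0 0 -26.4 0 40.1 0; 0 0 0 -26.4 0 40.1 0; 0 0 0 -26.4 4 40.1 0; 0 0 0 -26.4 5 40.1 0; 0 0 0 -26.4 5 40.1 0; 0 0 0 0 0 0 0'
python3 - <<'E'
from h import *
from workcell import bot
import cv2
to((.630,.277,.05),-28)
a=bot.camera("scene")["color"][120:320,360:540];w=bot.camera("wrist");b=w["color"]
cv2.imwrite("pics/i.png",np.hstack([cv2.resize(a,None,fx=2,fy=2,interpolation=2),cv2.resize(b,None,fx=.66,fy=.66)[:400] if 0 else cv2.copyMakeBorder(cv2.resize(b,None,fx=.65,fy=.65),0,140,0,0,0)]))
E=w['extrinsics']
for P in [(.630,.277,.042),(.630,.277,0)]:
    q=E[:3,:3]@np.array(P)+E[:3,3]; print('pred wrist',319.3+339.46*q[0]/-q[2],198.1-339.46*q[1]/-q[2])
print(bot.look_for('eyepiece','wrist'))
E
```

```text
clock: 22.28
eef_pos: [0.6258, 0.2808, 0.1141]
tool_rot: [0.687, -0.17, 0.168, -0.686]
ft_force: [-0.3, 0.2, 0.1]
grip_width: 0.0858
t 22.27 pos [625.8 280.8 114.1] f [-0.3  0.2  0.1] w 85.8 q [0.42 0.67 0.42 1.32 0.   2.48]
jaw ang -27.7
axes x [ 0.886 -0.465 -0.002] y [-0.002 -0.    -1.   ] z [ 0.465  0.886 -0.001]
shift now [ 5.6 64.1 -1.3]
turn rotvec tool deg [ 0.07  0.32 -0.11] shift after turn [ 5.5 64.1 -1.4]
pred wrist 325.3664200254883 201.5432812334868
pred wrist 324.5346699782551 185.17181305177925
[{'extent': [301.0, 168.3, 350.0, 226.7], 'conf': 0.97}, {'extent': [331.0, 68.8, 385.3, 124.3], 'conf': 0.85}, {'extent': [243.0, 246.3, 295.0, 301.6], 'conf': 0.81}, {'extent': [362.3, 239.5, 407.2, 296.1], 'conf': 0.81}, {'extent': [379.9, 325.4, 521.8, 397.6], 'conf': 0.69}]
```

View pics/i.png

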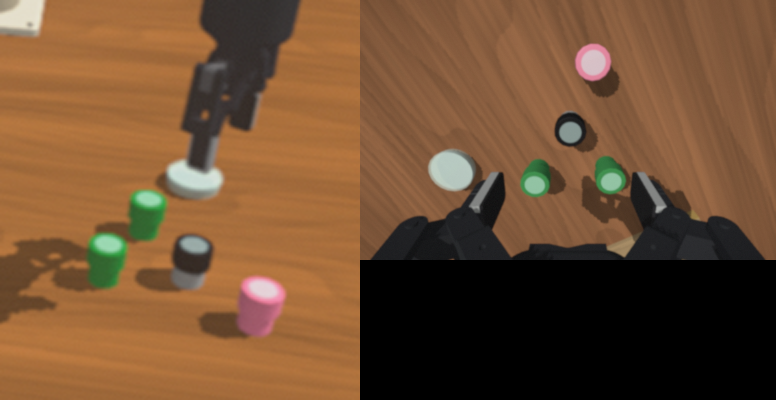

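```bash
python3 -m inch '0 0 0 4 20 -1.4 0; 0 0 0 1.5 30 0 0; 0 0 0 0 24 0 0; 0 0 0 0 10 0 0; 0 0 0 0 0 0 0.3; 0 0 0 0 0 0 0.3'
python3 - <<'E'
from h import *
from workcell import bot
import cv2
to((.630,.277,.03),-28)
a=bot.camera("scene")["color"][190:300,390:520];w=bot.camera("wrist");b=w["color"]
cv2.imwrite("pics/j.png",np.hstack([cv2.resize(a,None,fx=3,fy=3,interpolation=2),cv2.copyMakeBorder(cv2.resize(b,None,fx=.6,fy=.6),0,90,0,0,0)]))
print(bot.spot_point('eyepiece','wrist'))
E
```

```text
clock: 23.18
eef_pos: [0.6328, 0.273, 0.0337]
tool_rot: [-0.686, 0.171, -0.172, 0.687]
ft_force: [0.4, -0.9, 0.6]
grip_width: 0.0601
t 23.18 pos [632.8 273.   33.7] f [ 0.4 -0.9  0.6] w 60.1 q [ 0.41  0.72  0.31  1.15 -0.    2.47]
jaw ang -28.0
axes x [ 0.883 -0.47   0.002] y [ 0.002  0.001 -1.   ] z [0.47  0.883 0.002]
shift now [-4.3  3.7  2.2]
turn rotvec tool deg [-0.1  -0.05  0.09] shift after turn [-4.3  3.7  2.2]
[{'point': [310.1, 218.3], 'conf': 0.95}, {'point': [352.5, 96.6], 'conf': 0.84}, {'point': [386.3, 310.0], 'conf': 0.81}, {'point': [248.6, 313.7], 'conf': 0.73}]
```

View pics/j.png

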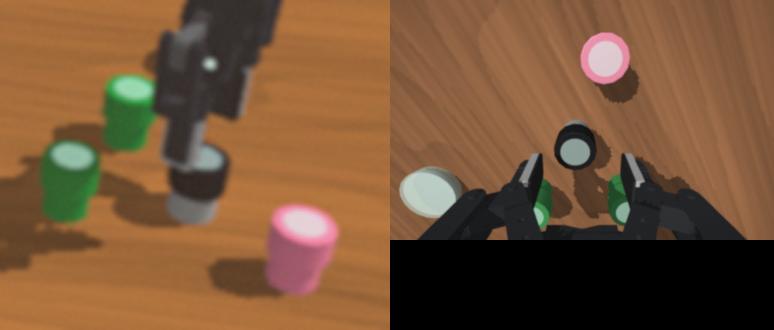

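```bash
python3 - <<'E'
from h import *
for z in (.03,.04,.05,.06,.07): print(z,proj('scene',(.659,.259,z)),proj('scene',(.664,.256,z)))
E
```

```text
0.03 [446.41459946 255.60357891] [444.88117001 257.06688428]
0.04 [447.26157519 251.31757904] [445.72262863 252.77162152]
0.05 [448.11857136 246.98087221] [446.57408424 248.42532868]
0.06 [448.98576684 242.5925532 ] [447.43571606 244.02709092]
0.07 [449.8633448  238.15169512] [448.30770762 239.5759714 ]
```

```bash
python3 -m inch '0 0 0 -4.3 0 2.2 0.2; 0 0 0 0 0 0 0.2; 0 0 0 0 10 0 0.2; 0 0 0 0 10 0 0.2; 0 0 0 0 6 0 0.2; 0 0 0 0 4 0 0.2; 0 0 0 0 0 0 0.2'
python3 - <<'E'
from h import *
from workcell import bot
import cv2
to((.630,.277,-.01),-28)
a=bot.camera("scene")["color"][190:300,390:520];w=bot.camera("wrist");b=w["color"]
cv2.imwrite("pics/k.png",np.hstack([cv2.resize(a,None,fx=3,fy=3,interpolation=2),cv2.copyMakeBorder(cv2.resize(b,None,fx=.6,fy=.6),0,90,0,0,0)]))
E
```

```text
clock: 24.2
eef_pos: [0.6286, 0.2768, 0.0016]
tool_rot: [0.686, -0.171, 0.171, -0.686]
ft_force: [0.4, 0.7, 0.1]
grip_width: 0.0683
t 24.2 pos [628.6 276.8   1.6] f [0.4 0.7 0.1] w 68.3 q [0.41 0.75 0.27 1.09 0.   2.47]
jaw ang -28.0
axes x [ 0.883 -0.47  -0.001] y [-0.001 -0.    -1.   ] z [ 0.47   0.883 -0.001]
shift now [ 1.1 11.6  0.8]
turn rotvec tool deg [ 0.04 -0.01 -0.03] shift after turn [ 1.1 11.6  0.8]
```

View pics/k.png

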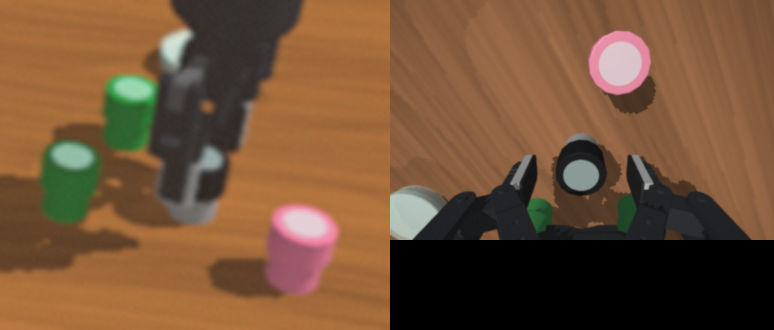

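```bash
python3 -m inch '0 0 0 1 4 0 0.2; 0 0 0 0 3 0 0.2; 0 0 0 0 2 0 0.2; 0 0 0 0 1 0 0.2; 0 0 0 0 0 0 0.2'
python3 - <<'E'
from h import *
from workcell import bot
import cv2
to((.630,.277,-.01),-28)
a=bot.camera("scene")["color"][190:300,390:520]
cv2.imwrite("pics/l.png",cv2.resize(a,None,fx=5,fy=5,interpolation=2))
E
```

```text
clock: 24.92
eef_pos: [0.6297, 0.2766, -0.0079]
tool_rot: [0.686, -0.171, 0.171, -0.686]
ft_force: [-0.5, 0.4, 0.3]
grip_width: 0.0682
t 24.93 pos [629.7 276.6  -7.9] f [-0.5  0.4  0.3] w 68.2 q [ 0.41  0.76  0.26  1.07 -0.    2.47]
jaw ang -28.0
axes x [ 0.883 -0.47  -0.   ] y [-0. -0. -1.] z [ 0.47   0.883 -0.   ]
shift now [0.  2.1 0.5]
turn rotvec tool deg [ 0.01 -0.01 -0.01] shift after turn [0.  2.1 0.5]
```

View pics/l.png

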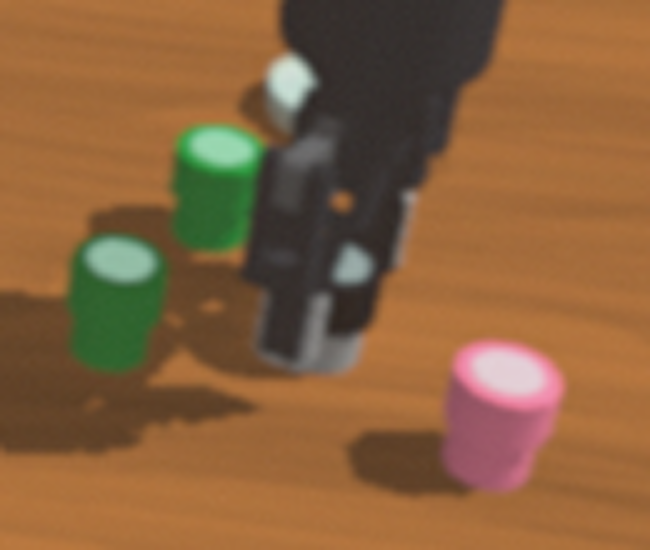

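```bash
python3 -m inch '0 0 0 0 0 0 0.5; 0 0 0 0 0 0 0.7; 0 0 0 0 0 0 0.9; 0 0 0 0 0 0 1; 0 0 0 0 0 0 1'
python3 -m inch '0 0 0 0 -2 0 1; 0 0 0 0 -5 0 1; 0 0 0 0 -8 0 1; 0 0 0 0 0 0 1'
python3 - <<'E'
from h import *
from workcell import bot
import cv2
to((.630,.277,-.01),-28)
a=bot.camera("scene")["color"][190:300,390:520];w=bot.camera("wrist");b=w["color"]
cv2.imwrite("pics/m.png",np.hstack([cv2.resize(a,None,fx=3,fy=3,interpolation=2),cv2.copyMakeBorder(cv2.resize(b,None,fx=.6,fy=.6),0,90,0,0,0)]))
E
```

```text
clock: 25.6
eef_pos: [0.6302, 0.2768, -0.0073]
tool_rot: [-0.686, 0.171, -0.171, 0.686]
ft_force: [-0.3, 0.0, 2.4]
grip_width: 0.0351
clock: 26.1
eef_pos: [0.6307, 0.2769, 0.0084]
tool_rot: [-0.686, 0.171, -0.172, 0.687]
ft_force: [0.3, 0.2, -0.6]
grip_width: 0.0353
t 26.1 pos [630.7 276.9   8.4] f [ 0.3  0.2 -0.6] w 35.3 q [ 0.41  0.75  0.28  1.1  -0.    2.47]
jaw ang -28.0
axes x [ 0.883 -0.47   0.001] y [ 0.002  0.001 -1.   ] z [0.47  0.883 0.002]
shift now [-0.7 18.4 -0.2]
turn rotvec tool deg [-0.09 -0.01  0.08] shift after turn [-0.6 18.4 -0.2]
```

View pics/m.png

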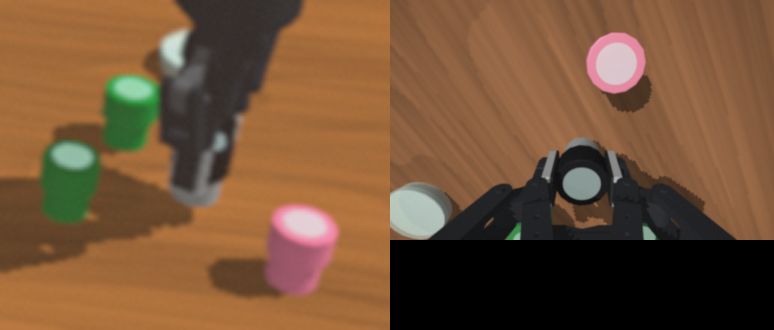

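```bash
python3 -m inch '0 0 0 0 -20 0 1; 0 0 0 0 -30 0 1; 0 0 0 0 -30 0 1; 0 0 0 0 -20 0 1; 0 -10 0 0 0 0 1; 0 -10 0 0 0 0 1; 0 -9.9 0 0 0 0 1; 0 0 0 0 0 0 1'
python3 - <<'E'
from h import *
print(c2w(-.066,0,.11)); to(c2w(-.066,0,.11),1.9)
E
```

```text
clock: 27.2
eef_pos: [0.6296, 0.2765, 0.1069]
tool_rot: [0.707, 0.011, -0.011, -0.707]
ft_force: [0.1, -0.4, -1.2]
grip_width: 0.0352
[ 0.52263593 -0.0146776   0.11      ]
t 27.2 pos [629.6 276.5 106.9] f [ 0.1 -0.4 -1.2] w 35.2 q [ 0.41  0.67  0.41  1.31 -0.    1.95]
jaw ang 1.8
axes x [ 1.     0.031 -0.001] y [-0.001 -0.    -1.   ] z [-0.031  1.    -0.   ]
shift now [-115.9   -3.  -287.7]
turn rotvec tool deg [ 0.02 -0.12 -0.04] shift after turn [-116.5   -3.1 -287.4]
```

```bash
python3 -m inch '0 0 0 -7 -3 -18 1; 0 0 0 -14.5 0 -36 1; 0 0 0 -14.5 0 -36 1; 0 0 0 -14.5 0 -36 1; 0 0 0 -14.5 0 -36 1; 0 0 0 -14.5 0 -36 1; 0 0 0 -14.5 0 -36 1; 0 0 0 -14.5 0 -36 1; 0 0 0 -7 0 -18 1; 0 0 0 0 0 0 1; 0 0 0 0 0 0 1'
python3 - <<'E'
from h import *
from workcell import bot
import cv2
to(c2w(-.066,0,.0),1.9)
a=bot.camera("scene")["color"][120:290,230:380];w=bot.camera("wrist");b=w["color"]
cv2.imwrite("pics/n.png",np.hstack([cv2.resize(a,None,fx=2.5,fy=2.5,interpolation=2),cv2.copyMakeBorder(cv2.resize(b,None,fx=.6,fy=.6),0,185,0,0,0)]))
E
```

```text
clock: 28.58
eef_pos: [0.5245, -0.0144, 0.1103]
tool_rot: [-0.707, -0.012, 0.011, 0.707]
ft_force: [0.1, 0.2, -1.0]
grip_width: 0.0352
t 28.57 pos [524.5 -14.4 110.3] f [ 0.1  0.2 -1. ] w 35.2 q [-0.03  0.35 -0.11  1.11  0.    1.51]
jaw ang 1.9
axes x [0.999 0.033 0.001] y [ 0.001  0.001 -1.   ] z [-0.033  0.999  0.001]
shift now [ -1.9 110.3  -0.3]
turn rotvec tool deg [-0.03 -0.01  0.04] shift after turn [ -1.8 110.3  -0.2]
```

View pics/n.png

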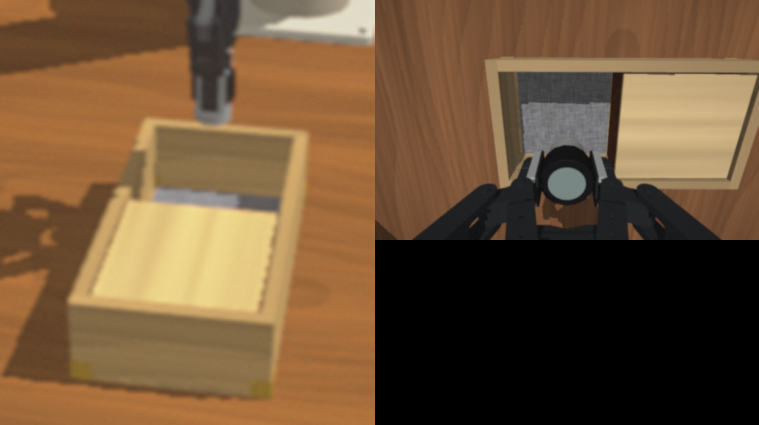

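```bash
python3 -m inch '0 0 0 -1.8 15 0 1; 0 0 0 0 20 0 1; 0 0 0 0 20 0 1; 0 0 0 0 20 0 1; 0 0 0 0 15 0 1; 0 0 0 0 6 0 1; 0 0 0 0 3 0 1; 0 0 0 0 0 0 1; 0 0 0 0 0 0 1'
python3 - <<'E'
from h import *
from workcell import bot
import cv2
a=bot.camera("scene")["color"][120:290,230:380];w=bot.camera("wrist");b=w["color"]
cv2.imwrite("pics/o.png",np.hstack([cv2.resize(a,None,fx=2.5,fy=2.5,interpolation=2),cv2.copyMakeBorder(cv2.resize(b,None,fx=.6,fy=.6),0,185,0,0,0)]))
E
```

```text
clock: 29.8
eef_pos: [0.5226, -0.0152, 0.0118]
tool_rot: [0.707, 0.012, -0.011, -0.707]
ft_force: [-0.5, 0.5, -0.2]
grip_width: 0.0351
```

View pics/o.png

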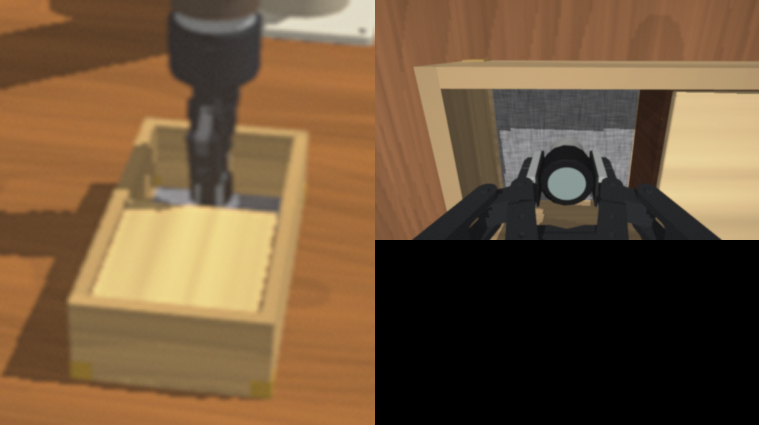

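Inside the well, roughly centred; lowering slowly until contact.

```bash
python3 -m inch '0 0 0 0 2 0 1; 0 0 0 0 2 0 1; 0 0 0 0 1.5 0 1; 0 0 0 0 1.5 0 1; 0 0 0 0 1 0 1; 0 0 0 0 1 0 1; 0 0 0 0 0 0 1'
```

```text
clock: 30.78
eef_pos: [0.522, -0.0152, 0.0021]
tool_rot: [0.707, 0.012, -0.012, -0.707]
ft_force: [0.6, 0.3, -0.8]
grip_width: 0.0348
```

```bash
python3 -m inch '0 0 0 0 0.7 0 1; 0 0 0 0 0.7 0 1; 0 0 0 0 0.7 0 1; 0 0 0 0 0 0 1'
```

```text
clock: 31.28
eef_pos: [0.522, -0.0152, 0.0]
tool_rot: [-0.707, -0.012, 0.012, 0.707]
ft_force: [0.5, 0.2, -1.5]
grip_width: 0.0348
```

```bash
python3 -m inch '0 0 0 0 0.7 0 1; 0 0 0 0 0.7 0 1; 0 0 0 0 0.7 0 1; 0 0 0 0 0 0 1'
```

```text
clock: 31.78
eef_pos: [0.5221, -0.0152, -0.0014]
tool_rot: [0.707, 0.012, -0.012, -0.707]
ft_force: [-2.7, 0.0, 5.5]
grip_width: 0.035
```

```bash
python3 -m inch '0 0 0 0 0.7 0 1; 0 0 0 0 0.7 0 1; 0 0 0 0 0 0 1'
```

```text
clock: 32.15
eef_pos: [0.5221, -0.0152, -0.0015]
tool_rot: [0.707, 0.012, -0.011, -0.707]
ft_force: [-5.6, 0.3, 14.8]
grip_width: 0.0353
```

```bash
python3 -m inch '0 0 0 0 -1.5 0 1; 0 0 0 0 -0.2 0 1; 0 0 0 0 0 0 0.8; 0 0 0 0 0 0 0.6; 0 0 0 0 0 0 0.4; 0 0 0 0 0 0 0.3; 0 0 0 0 0 0 0.3'
python3 - <<'E'
from h import *
from workcell import bot
import cv2
w=bot.camera("wrist");b=w["color"]
cv2.imwrite("pics/p.png",b)
E
```

```text
clock: 33.02
eef_pos: [0.5219, -0.0151, -0.0021]
tool_rot: [-0.707, -0.011, 0.012, 0.707]
ft_force: [-0.1, 0.2, -0.6]
grip_width: 0.0593
```

View pics/p.png

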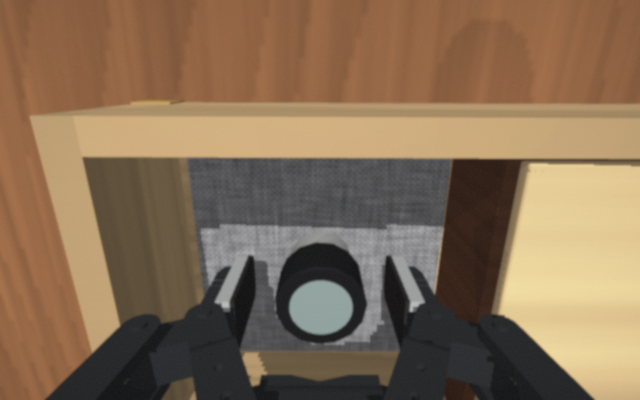

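Released, upright in the well, clear of both pads. Lift straight up.

```bash
python3 -m inch '0 0 0 0 -5 0 0.3; 0 0 0 0 -15 0 0.3; 0 0 0 0 -25 0 0.3; 0 0 0 0 -30 0 0.3; 0 0 0 0 -30 0 0.6; 0 0 0 0 0 0 1; 0 0 0 0 0 0 1'
python3 - <<'E'
from h import *
from workcell import bot
import cv2
w=bot.camera("wrist");b=w["color"]
cv2.imwrite("pics/q.png",b)
to((.650,-.0104,.060),1.9)
E
```

```text
clock: 33.95
eef_pos: [0.5219, -0.0152, 0.1035]
tool_rot: [0.707, 0.012, -0.012, -0.707]
ft_force: [-0.4, -0.3, -0.6]
grip_width: 0.0051
t 34.0 pos [521.4 -15.1 102.8] f [ 0.5  0.6 -0.1] w 0.2 q [-0.03  0.36 -0.13  1.09 -0.    1.51]
jaw ang 1.9
axes x [ 0.999  0.033 -0.001] y [-0.001  0.    -1.   ] z [-0.033  0.999  0.   ]
shift now [128.8  42.7   0.5]
turn rotvec tool deg [-0.   -0.01 -0.07] shift after turn [128.7  42.8   0.5]
```

View pics/q.png

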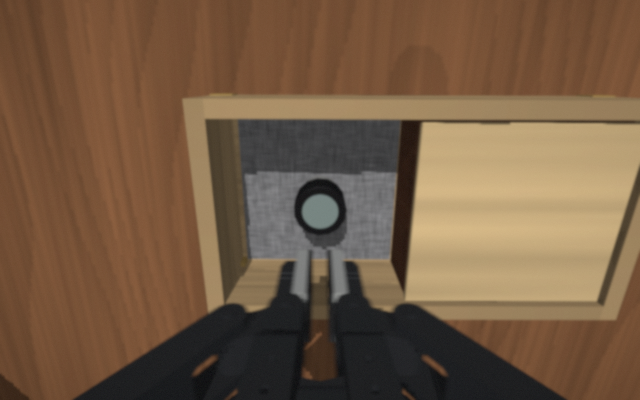

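```bash
python3 -m inch '0 0 0 20 0 0 1; 0 0 0 35 0 0 1; 0 0 0 35 0 0.5 1; 0 0 0 30 0 0 1; 0 0 0 9 15 0 1; 0 0 0 0 15 0 1; 0 0 0 0 13 0 1; 0 0 0 0 6 0 1; 0 0 0 0 2 0 1; 0 0 0 0 0 0 1; 0 0 0 0 0 0 1'
```

```text
clock: 35.38
eef_pos: [0.6515, -0.0105, 0.0532]
tool_rot: [0.707, 0.012, -0.011, -0.707]
ft_force: [-0.8, 0.2, -0.4]
grip_width: 0.0002
```

```bash
python3 -m inch '0 0 0 0 1 0 1; 0 0 0 0 1 0 1; 0 0 0 0 1 0 1; 0 0 0 0 1 0 1; 0 0 0 0 0.7 0 1; 0 0 0 0 0.7 0 1; 0 0 0 0 0 0 1'
```

```text
clock: 36.25
eef_pos: [0.6509, -0.0104, 0.0468]
tool_rot: [-0.707, -0.012, 0.012, 0.707]
ft_force: [0.1, -0.1, -1.0]
grip_width: -0.0002
```

```bash
python3 -m inch '0 0 0 0 0.5 0 1; 0 0 0 0 0.5 0 1; 0 0 0 0 0.5 0 1; 0 0 0 0 0 0 1'
```

```text
clock: 36.75
eef_pos: [0.6511, -0.0104, 0.0457]
tool_rot: [-0.707, -0.012, 0.012, 0.707]
ft_force: [-0.3, -0.1, 2.6]
grip_width: 0.0007
```

```bash
python3 -m inch '0 0 0 0 0.6 0 1; 0 0 0 0 0.6 0 1; 0 0 0 0 0.6 0 1; 0 0 0 0 0 0 1'
```

```text
clock: 37.25
eef_pos: [0.6513, -0.0104, 0.0447]
tool_rot: [0.707, 0.012, -0.011, -0.707]
ft_force: [-2.5, 0.0, 7.5]
grip_width: -0.0001
```

```bash
python3 -m inch '0 0 0 0 0.6 0 1; 0 0 0 0 0.6 0 1; 0 0 0 0 0 0 1; 0 0 0 -1 0 0 1; 0 0 0 -1 0 0 1; 0 0 0 -2 0 0 1; 0 0 0 -2 0 0 1'
```

```text
clock: 38.12
eef_pos: [0.6491, -0.0105, 0.0449]
tool_rot: [0.707, 0.015, -0.009, -0.707]
ft_force: [4.6, 0.1, 7.3]
grip_width: -0.0002
```

```bash
python3 -m inch '0 0 0 0 0.5 0 1; 0 0 0 0 0.5 0 1; 0 0 0 0 0 0 1'
```

```text
clock: 38.5
eef_pos: [0.649, -0.0106, 0.0444]
tool_rot: [0.707, 0.015, -0.009, -0.707]
ft_force: [2.8, 0.3, 7.9]
grip_width: 0.0
```

```bash
python3 -m inch '0 0 0 0 0.6 0 1; 0 0 0 0 0.6 0 1; 0 0 0 -2 0 0 1; 0 0 0 -2 0 0 1; 0 0 0 -2 0 0 1'
```

```text
clock: 39.12
eef_pos: [0.645, -0.0107, 0.0443]
tool_rot: [0.707, 0.016, -0.007, -0.707]
ft_force: [5.3, 0.4, 9.0]
grip_width: 0.0001
```

```bash
python3 -m inch '0 0 0 -3 0.3 0 1; 0 0 0 -3 0.2 0 1; 0 0 0 -4 0 0 1; 0 0 0 -4 0 0 1; 0 0 0 -4 0 0 1; 0 0 0 -4 0 0 1'
python3 - <<'E'
from h import *
from workcell import bot
import cv2
cv2.imwrite("pics/r.png",bot.camera("wrist")["color"])
E
```

```text
clock: 39.88
eef_pos: [0.6235, -0.0113, 0.0441]
tool_rot: [-0.707, -0.017, 0.007, 0.707]
ft_force: [6.5, 0.3, 11.3]
grip_width: 0.0
```

View pics/r.png

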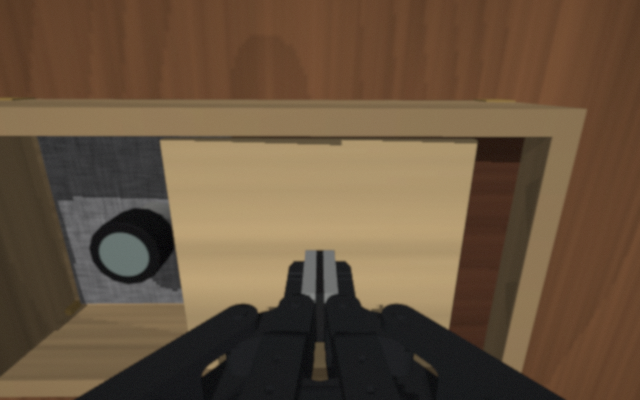

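Lid follows the finger (gap at the deck end has opened). Continue.

```bash
python3 -m inch '0 0 0 -4 0 0 1; 0 0 0 -4 0 0 1; 0 0 0 -4 0 0 1; 0 0 0 -4 0 0 1; 0 0 0 -4 0 0 1; 0 0 0 -4 0 0 1; 0 0 0 -4 0 0 1; 0 0 0 -4 0 0 1'
```

```text
clock: 40.92
eef_pos: [0.5918, -0.0123, 0.044]
tool_rot: [-0.707, -0.017, 0.007, 0.707]
ft_force: [5.8, 1.2, 10.8]
grip_width: 0.0
```

```bash
python3 -m inch '0 0 0 -4 0 0 1; 0 0 0 -4 0 0 1; 0 0 0 -4 0 0 1; 0 0 0 -4 0 0 1; 0 0 0 -4 0 0 1; 0 0 0 -4 0 0 1; 0 0 0 -4 0 0 1'
```

```text
clock: 41.8
eef_pos: [0.5638, -0.0131, 0.0438]
tool_rot: [-0.707, -0.017, 0.007, 0.707]
ft_force: [5.5, 0.6, 11.3]
grip_width: -0.0001
```

```bash
python3 -m inch '0 0 0 -4 0 0 1; 0 0 0 -4 0 0 1; 0 0 0 -4 0 0 1; 0 0 0 -4 0 0 1; 0 0 0 -4 0 0 1; 0 0 0 -4 0 0 1; 0 0 0 -3 0 0 1; 0 0 0 -2 0 0 1'
```

```text
clock: 42.8
eef_pos: [0.5348, -0.014, 0.0436]
tool_rot: [-0.707, -0.017, 0.007, 0.707]
ft_force: [5.3, 1.4, 12.1]
grip_width: -0.0005
```

```bash
python3 -m inch '0 0 0 -2 0 0 1; 0 0 0 -2 0 0 1; 0 0 0 -1 0 0 1'; python3 - <<'E'
from workcell import bot
import cv2
cv2.imwrite("pics/s.png",bot.camera("wrist")["color"])
E
```

```text
clock: 43.18
eef_pos: [0.5298, -0.0142, 0.0436]
tool_rot: [-0.707, -0.017, 0.007, 0.707]
ft_force: [5.5, 1.3, 11.9]
grip_width: -0.0003
```

View pics/s.png

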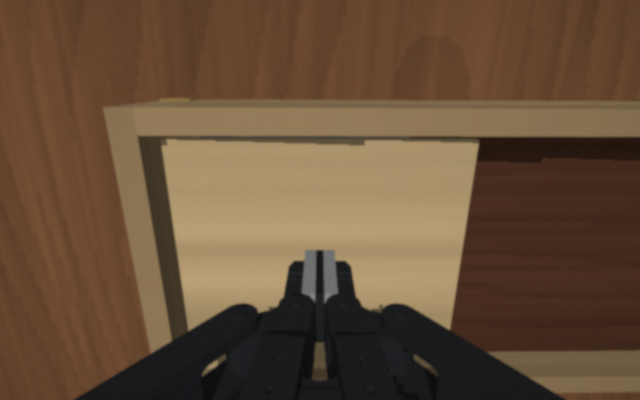

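```bash
python3 -m inch '0 0 0 -1 0 0 1; 0 0 0 -1 0 0 1; 0 0 0 -1 0 0 1'
```

```text
clock: 43.6
eef_pos: [0.5268, -0.0142, 0.0435]
tool_rot: [-0.707, -0.017, 0.007, 0.707]
ft_force: [6.0, 1.1, 10.9]
grip_width: 0.0002
```

```bash
python3 -m inch '0 0 0 -1 0 0 1; 0 0 0 -1 0 0 1'
```

```text
clock: 43.85
eef_pos: [0.5249, -0.0143, 0.0435]
tool_rot: [-0.707, -0.017, 0.007, 0.707]
ft_force: [5.2, 2.2, 11.3]
grip_width: 0.0002
```

```bash
python3 -m inch '0 0 0 -1 0 0 1; 0 0 0 -1 0 0 1'
```

```text
clock: 44.1
eef_pos: [0.5232, -0.0144, 0.0435]
tool_rot: [-0.707, -0.017, 0.007, 0.707]
ft_force: [6.5, 1.0, 10.0]
grip_width: 0.0001
```

```bash
python3 -m inch '0 0 0 -1 0 0 1; 0 0 0 0 0 0 1'
```

```text
clock: 44.35
eef_pos: [0.5225, -0.0145, 0.0436]
tool_rot: [-0.707, -0.017, 0.006, 0.707]
ft_force: [7.3, 1.7, 10.0]
grip_width: 0.0001
```

```bash
python3 -m inch '0 0 0 -1 0 0 1; 0 0 0 0 0 0 1'; python3 - <<'E'
from workcell import bot
import cv2
cv2.imwrite("pics/t.png",bot.camera("wrist")["color"])
E
```

```text
clock: 44.6
eef_pos: [0.5216, -0.0146, 0.0436]
tool_rot: [-0.707, -0.017, 0.006, 0.707]
ft_force: [7.4, 0.9, 9.6]
grip_width: 0.0002
```

View pics/t.png

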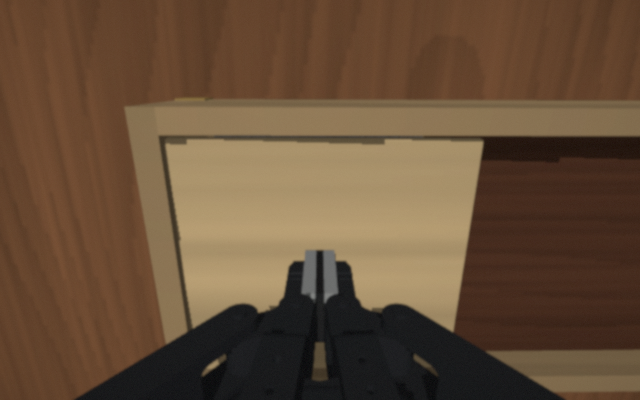

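```bash
python3 -m inch '0 0 0 0 -2 0 1; 0 0 0 0 -4 0 1; 0 0 0 0 -15 0 1; 0 0 0 0 -30 0 1; 0 0 0 0 -40 0 1; 0 0 0 -30 -40 0 1; 0 0 0 -40 0 40 1; 0 0 0 -40 0 45 1; 0 0 0 -40 0 45 1; 0 0 0 0 0 45 1; 0 0 0 0 0 0 1; 0 0 0 0 0 0 1'
python3 - <<'E'
from workcell import bot
from h import *
import cv2
a=bot.camera("scene")["color"];b=bot.camera("top")["color"]
cv2.imwrite("pics/u.png",np.hstack([cv2.resize(a[150:300,160:510],None,fx=1.4,fy=1.4),cv2.copyMakeBorder(cv2.resize(b[115:255,280:370],None,fx=3,fy=3,interpolation=2)[:210*2],0,0,0,0,0)[:210]]) if 0 else cv2.resize(b[100:270,160:460],None,fx=2.6,fy=2.6,interpolation=2))
cv2.imwrite("pics/u2.png",cv2.resize(a[150:300,150:510],None,fx=2.2,fy=2.2))
print(bot.get_obs()['eef_pos'])
E
```

```text
clock: 46.15
eef_pos: [0.3578, 0.1546, 0.1707]
tool_rot: [0.707, 0.012, -0.012, -0.707]
ft_force: [0.1, -0.8, -0.0]
grip_width: 0.0002
[0.35824375 0.15405804 0.17056695]
```

View pics/u.png

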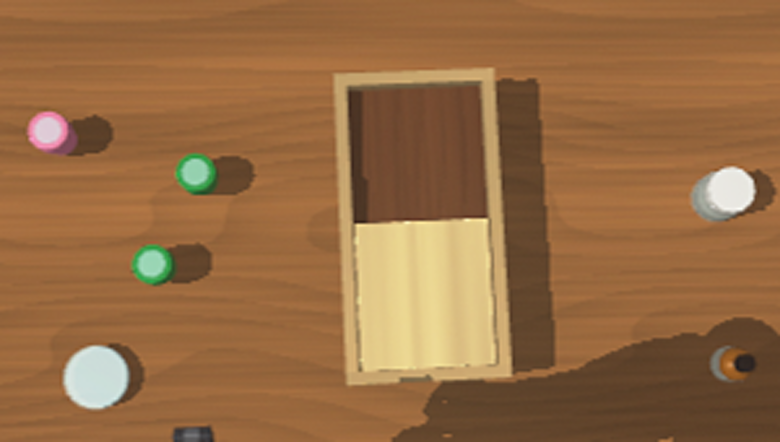

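View pics/u2.png

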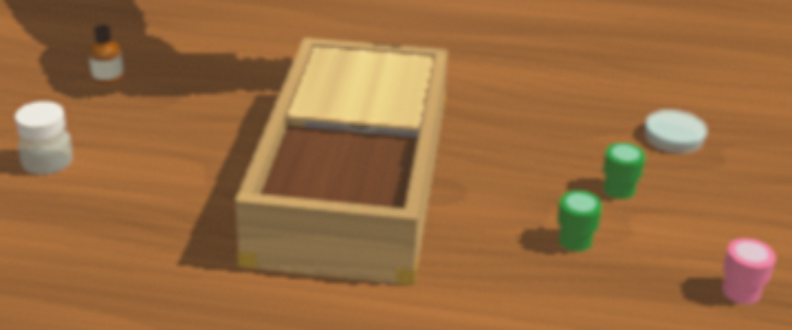

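```bash
python3 -c "
from workcell import bot
print(bot.job_done(), bot.get_obs()['clock'])"
```

```text
the job is handed in; nothing more can be done
the job is handed in; nothing more can be done
```

The eyepiece is in the case and the job is handed in. I slid the lid open at about 10 to 13 N, set the eyepiece upright on the floor of the well, let go, and slid the lid shut. The last clock reading before I handed in was about 46 s.

**Last checks**
- **Lid:** After opening, and again after closing, the sideways force rose as the lid met its end stop. The final top view shows it against the near wall. Its near edge puts it about 1 mm from shut and its far edge about 3 mm; both are rough pixel readings inside the 5 mm allowed.
- **Eyepiece:** It stood upright and clear of both fingers in the wrist picture after release. Under the shut lid I could not see it again.
- **Bystanders:** The oil bottle, dish and jar look unmoved. I judged this from the picture and did not measure it.
- **Arm:** It is parked clear of everything.

**One disagreement:** The reported tool height read about 16 mm lower than the true fingertip height seen in the scene camera. I set the lid contact by touch and the grasp height by camera. The height for setting the eyepiece down came from the grasp and was confirmed by touch. The force reached about 15 N for a moment when the held eyepiece met the floor.

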